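Shut the bamboo crate and turn its latch across the lid

TASK

Push the bamboo crate's lid fully shut with a fingertip, and only then push the steel latch arm round with a fingertip until it points squarely across the lid, towards the hinge, so that it locks it (either way round will do). Grasp and lift nothing, do not force the lid open further, and leave the other things on the counter where they are.

Things in the scene. Friction and masses are not known exactly. Their poses are not given: they have to be found in the camera images.
- latch_pivot (a point): the latch's upright pivot, a fixed point of the bamboo crate, at the top face of the steel latch (135 mm above the counter). The crate is fixed to the counter, 220 mm deep (x), 280 mm wide (y), 110 mm high. This point's axes are the crate's: x from the front rail to the rear hinge, y to the crate's left, z up. The pivot is on the middle line of the crate, 25 mm behind its front face, on a 55 mm deep front rail whose top is 110 mm above the counter
- latch_tip (a point): outer end of the latch arm, at its top face, 85 mm from the pivot. The latch is one straight level steel arm, 16 mm wide and 22 mm tall (113 to 135 mm above the counter), on a 26 mm round boss at the pivot; it passes 3 mm above the front rail and 3 mm above the shut lid
- latch (a joint): turn of the latch about its upright pivot, rad: 0 = the arm points straight out over the crate's front, away from the lid (the crate's -x); positive = anticlockwise seen from above; +3.14 or -3.14 = the arm points straight across the lid (the crate's +x). It turns freely past that to stops at 4.6 either way and stays where it is left; it takes about 1 N at 60 mm from the pivot
- lid_hinge (a point): middle of the lid's hinge line, at the rear of the crate, 100 mm above the counter; axes as the crate's. It lies 190 mm in the crate's +x from the latch pivot; the hinge line runs along the crate's y
- lid_edge (a point): middle of the lid's free (front) edge, on its upper face. The lid is a flat bamboo board 155 mm from hinge to free edge, 280 mm wide and 10 mm thick; shut, its upper face is level with the front rail, 110 mm above the counter, and its free edge is 35 mm behind the latch pivot
- lid (a joint): opening of the lid, rad: 0 = fully shut; grows as the free edge rises. It stays where it is left; it takes about 2 to 6 N downward, 100 mm from the hinge, to push it shut. Hard stop at 0
- jar_low: lower one of two stacked closed glass mason jars with hinged glass lids, 90 mm diameter, 110 mm tall; a bystander; origin at the centre of its underside
- jar_high: upper one of the two stacked glass mason jars, 90 mm diameter, 110 mm tall, its top 220 mm above the counter; a bystander; origin at the centre of its underside
- measuring_cup: open white plastic measuring cup, 84 mm across the rim, 85 mm tall, its handle reaches 75 mm from the axis along the cup's own +y; a bystander; origin at the centre of its underside
- mate: dark wooden mate cup, 80 mm wide, 78 mm tall; a bystander; origin at the centre of its underside
- bottle_cap: blue bottle cap lying flat, 31 mm diameter, 14 mm tall; a bystander; origin at the centre of its underside
- can_opener: steel can opener lying along its own x, about 185 mm long, 36 mm wide, 22 mm tall; a bystander; origin under the body, about 95 mm from the end of the handles

How it is judged:
By the outcome, as a careful person would: the job done as asked, in the order asked, and still so for the second after the job is handed in, with the robot touching nothing.
It also fails if it takes over 51 s, if anything falls off the work surface, if the arm or the gripper's body presses on something with over 40 N, if the wrist force passes 120 N, or if a joint passes its speed limit or range.

ROBOT

A 6-joint arm with a two-finger parallel gripper is mounted at the origin on the work surface. World frame = base frame: x ahead of the robot, y to its left, z up, the work surface at z = 0. Lengths are in m, angles in degrees, forces in N, time in s.
With the tool pointing down it reaches from about 0.4 to 0.825 m from the base axis. Payload 7 kg.
Tool frame: the origin (TCP) lies midway between the tips of the shut fingers; the grasp point (between the pads) lies 19 mm behind it; z points along the fingers, y is the direction in which the jaws open and shut (so a half turn about z gives the same grasp; the last joint's range is limited). The gripper opens to 88 mm and grips with 3 to 60 N. Pads are 19 mm wide; open, the fingers measure 130 mm over their backs; the gripper's body (78 mm by 193 mm) begins 47 mm behind the grasp point.
Start: joints at [83.371, 20.546, 0.682, 0, -70.136, -16.507], TCP at [0.265, 0.621, 0.227] pointing down, gripper open.
Joint ranges: [-176.03, 176.03], [-82.01, 121.73], [-58.28, 71.71], [-173.87, 95.51], [-174.79, -0.11], [-173.66, 173.66]. Speed limits (degrees/s): [136.94, 136.94, 172.46, 180, 180, 180].

INTERFACE

Orientations are given as a 3x3 rotation matrix whose columns are the frame's x, y, z axes.
In Python, from rig import robot gives the robot as it stands. Calls block until the motion is done:
- robot.goto(position, orientation): joint-space move of the TCP to a pose.
- robot.servo_line(position, ori=None, speed=0.15): straight line of the TCP; ori=None keeps the orientation; speed is the mean speed in m/s.
- robot.movej(angles): joint-space move.
- robot.move_gripper(opening): opening from 0.0 (shut) to 1.0 (fully open); the grip force is fixed at half the most; returns when the fingers have stopped.
- robot.dwell(seconds).
- robot.ik(position, orientation): joint angles nearest the present ones, or None.
- robot.grab_frame(name): name is "side" or "top"; returns (picture, depth): 400x640x3 uint8, red, green, blue; 400x640 float32, m along the optical axis (not along the pixel's ray), 0 where there is no reading.
- robot.camera_info(name): a dict with "vfov" (degrees; the focal length in pixels is half the picture's height over the tangent of half this angle, whatever the lens; pixels are square), "cx", "cy" (the principal point, pixels), "view" (4x4, takes a point from world to camera coordinates). Camera axes: x right, y down, z forward; pixel columns grow to the right and rows downward; lengths in m; the calibration is good to about 2 mm. A picture is of the moment at which its call begins. camera_info takes no time and is no camera call.
A pose or a line that the arm cannot do raises robot.Unreachable and nothing moves.
- robot.job_done(): hands the job in, once; it reports no verdict.
Readings, each from a call of its own:
- robot.read_t(): time.
- robot.read_qpos(): joint angles.
- robot.read_qvel(): joint speeds.
- robot.read_effort(): joint torques, N m.
- robot.read_position(): TCP position.
- robot.read_tcp_rot(): TCP orientation.
- robot.read_force(): force on the tool from outside, world axes, zero at the start.
- robot.read_ft_torque(): the same for the moment, N m.
- robot.read_grip_width(): opening from 0.0 (shut) to 1.0 (fully open).
Only numpy, scipy, OpenCV 4.12 (cv2) and the standard library are available. Lean on these libraries where they do the work, as an engineer would, in place of code of your own. Each camera call takes 0.05 s, during which the arm holds its last target.

## Working session

There is one attempt and no reset: what is moved stays moved. The work goes in short steps, each a Python script; the robot and the scene stay as the last script left them, time stands still between calls to the robot, and variables do not carry over. Pictures are saved under pics/ and viewed, and the job is handed in when it is done.

```bash
ls; mkdir -p pics; cat > h.py <<'E'
import numpy as np, cv2
from rig import robot
def cam(n):
    i=robot.camera_info(n); f=200/np.tan(np.radians(i['vfov']/2)); return i,f
def grab(n,name):
    p,d=robot.grab_frame(n); cv2.imwrite('pics/%s.png'%name,p[:,:,::-1]); np.savez('pics/%s.npz'%name,p=p,d=d); return p,d
def world(n,d):
    i,f=cam(n); v,u=np.mgrid[0:400,0:640]; T=np.linalg.inv(i['view'])
    P=np.stack([(u-i['cx'])/f*d,(v-i['cy'])/f*d,d],-1)
    return P@T[:3,:3].T+T[:3,3]
E
python3 - <<'E'
from h import *
for n in('side','top'):
    grab(n,n+'0'); i,f=cam(n); print(i,f)
print(robot.read_t())
E
```

```text
pics
{'vfov': 56.45639919142293, 'cx': 325.13815706783623, 'cy': 206.8919816465155, 'view': array([[-0.97491625, -0.22225443, -0.01188593,  0.60379117],
       [-0.15729635,  0.72579272, -0.66968857,  0.15426283],
       [ 0.15746797, -0.65102065, -0.74254693,  0.94751725],
       [ 0.        ,  0.        ,  0.        ,  1.        ]])} 372.55801601922656
{'vfov': 53.39634620153534, 'cx': 315.5673072114285, 'cy': 200.54878960055467, 'view': array([[-1.73863425e-02, -9.99848466e-01,  8.72067363e-04,
         1.40514036e-02],
       [-9.89128337e-01,  1.70725366e-02, -1.46060474e-01,
         6.03304272e-01],
       [ 1.46023452e-01, -3.40204397e-03, -9.89275279e-01,
         1.21390312e+00],
       [ 0.00000000e+00,  0.00000000e+00,  0.00000000e+00,
         1.00000000e+00]])} 397.6873265678848
0.1
```

View pics/side0.png

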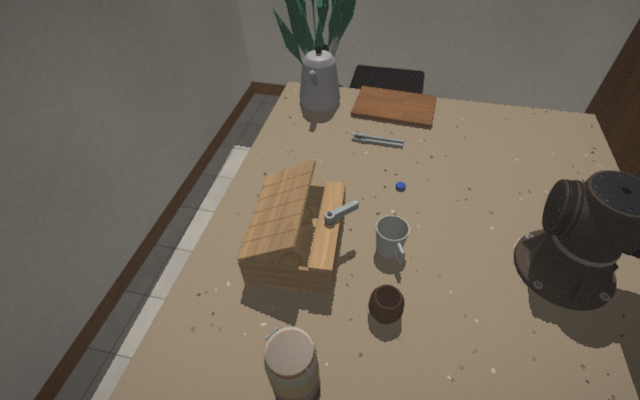

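View pics/top0.png

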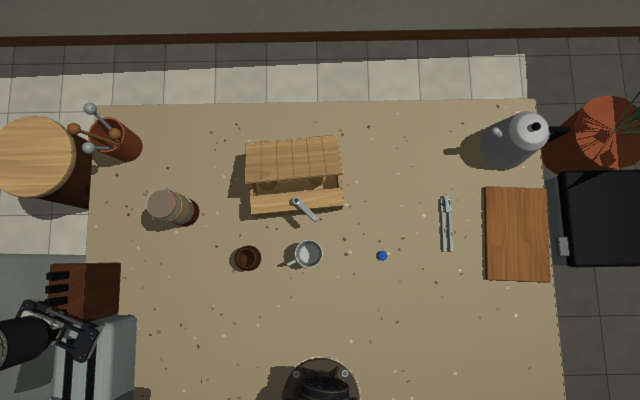

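The top view shows the crate at about (295,175) with its lid open and the latch pivot near (296,202). The arm tip is near (316,219), and the mate is at (246,258), the cup at (308,254) and the jars at (175,207).

```bash
python3 - <<'E'
from h import *
a=np.load('pics/top0.npz'); b=np.load('pics/side0.npz')
cv2.imwrite('pics/topc.png',cv2.resize(a['p'][120:280,220:350,::-1],None,fx=4.5,fy=3.7*4.5/4.5,interpolation=cv2.INTER_CUBIC)[:600])
cv2.imwrite('pics/sidec.png',cv2.resize(b['p'][150:300,235:415,::-1],None,fx=4,fy=4,interpolation=cv2.INTER_CUBIC))
for n,z in(('top',a),('side',b)):
    W=world(n,z['d']); np.save('pics/W'+n,W)
W=np.load('pics/Wtop.npy')
for v in range(130,225,8): print(v,[tuple((W[v,u]*1000).astype(int)) for u in (255,275,300,320,335)])
E
```

```text
130 [(np.int64(852), np.int64(202), np.int64(1)), (np.int64(853), np.int64(136), np.int64(-3)), (np.int64(850), np.int64(51), np.int64(0)), (np.int64(849), np.int64(-15), np.int64(0)), (np.int64(848), np.int64(-66), np.int64(0))]
138 [(np.int64(827), np.int64(203), np.int64(-5)), (np.int64(824), np.int64(135), np.int64(0)), (np.int64(822), np.int64(51), np.int64(2)), (np.int64(785), np.int64(-13), np.int64(116)), (np.int64(784), np.int64(-58), np.int64(116))]
146 [(np.int64(763), np.int64(185), np.int64(116)), (np.int64(760), np.int64(123), np.int64(123)), (np.int64(759), np.int64(48), np.int64(123)), (np.int64(757), np.int64(-12), np.int64(126)), (np.int64(754), np.int64(-57), np.int64(133))]
154 [(np.int64(733), np.int64(182), np.int64(133)), (np.int64(731), np.int64(122), np.int64(137)), (np.int64(729), np.int64(47), np.int64(141)), (np.int64(727), np.int64(-11), np.int64(145)), (np.int64(725), np.int64(-55), np.int64(149))]
162 [(np.int64(705), np.int64(179), np.int64(150)), (np.int64(704), np.int64(121), np.int64(150)), (np.int64(701), np.int64(47), np.int64(158)), (np.int64(698
[... 1027 characters left out ...]
02 [(np.int64(591), np.int64(184), np.int64(113)), (np.int64(591), np.int64(125), np.int64(110)), (np.int64(586), np.int64(49), np.int64(134)), (np.int64(589), np.int64(-9), np.int64(108)), (np.int64(588), np.int64(-54), np.int64(111))]
210 [(np.int64(568), np.int64(185), np.int64(110)), (np.int64(566), np.int64(124), np.int64(114)), (np.int64(568), np.int64(51), np.int64(88)), (np.int64(574), np.int64(-10), np.int64(30)), (np.int64(577), np.int64(-59), np.int64(0))]
218 [(np.int64(555), np.int64(201), np.int64(3)), (np.int64(555), np.int64(136), np.int64(-3)), (np.int64(553), np.int64(54), np.int64(3)), (np.int64(552), np.int64(-9), np.int64(3)), (np.int64(551), np.int64(-58), np.int64(2))]
```

View pics/topc.png

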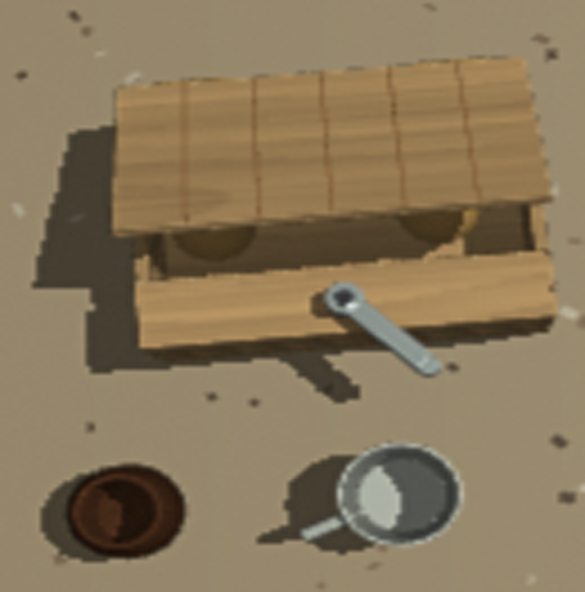

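View pics/sidec.png

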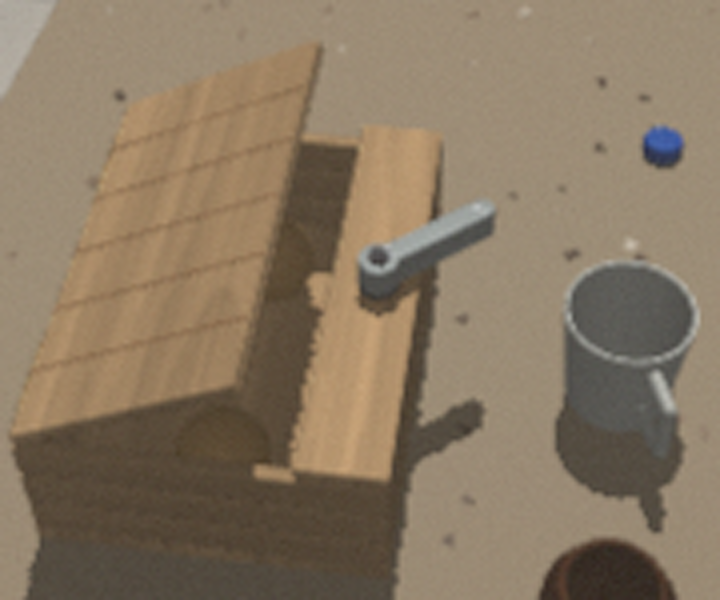

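```bash
cat >> h.py <<'E'
def ray(n,u,v,z):
    i,f=cam(n); T=np.linalg.inv(i['view']); d=T[:3,:3]@np.array([(u-i['cx'])/f,(v-i['cy'])/f,1]); o=T[:3,3]
    return o+d*(z-o[2])/d[2]
E
python3 - <<'E'
from h import *
t=lambda x,y,z:ray('top',220+x/4.5,120+y/3.7,z)
s=lambda x,y,z:ray('side',235+x/4,150+y/4,z)
print('pivot',t(343,297,.135),s(380,257,.135))
print('tip',t(437,368,.135),s(490,205,.135))
print('rail top cam FL RL FR RR',t(140,348,.11),t(137,285,.11),t(556,318,.11),t(553,254,.11))
print('rail side cam FL FR RR',s(390,480,.11),s(442,132,.11),s(365,127,.11))
# lid plane
W=np.load('pics/Wtop.npy'); P=W[146:170,250:338].reshape(-1,3); 
c=P.mean(0); u,S,v=np.linalg.svd(P-c); n=v[2]*np.sign(v[2][2]); print('n',n, 'tilt',np.degrees(np.arccos(n[2])),'yaw',np.degrees(np.arctan2(n[1],n[0])))
print('cup',t(400,495,.085),'mate',t(128,510,.078))
print('handle end',t(305,535,.06))
W=W.copy()
for nm,(v0,v1,u0,u1) in dict(jar=(180,230,140,205),).items():
    Q=W[v0:v1,u0:u1].reshape(-1,3); m=Q[:,2]>.2; print(nm,Q[m].min(0),Q[m].max(0),m.sum())
E
```

```text
pivot [0.59187294 0.06063449 0.135     ] [0.59094324 0.06453638 0.135     ]
tip [5.34319095e-01 3.82586036e-04 1.35000000e-01] [0.53329948 0.00828069 0.135     ]
rail top cam FL RL FR RR [0.55637972 0.19667233 0.11      ] [0.60780901 0.19899459 0.11      ] [ 0.57599824 -0.07959068  0.11      ] [ 0.62854384 -0.07903721  0.11      ]
rail side cam FL FR RR [0.55544066 0.20124212 0.11      ] [ 0.57860118 -0.07448931  0.11      ] [ 0.63046101 -0.06828154  0.11      ]
n [ 0.95619139 -0.01220808  0.29248758] tilt 72.99305708010094 yaw -0.7314787706613592
cup [0.43633122 0.02658494 0.085     ] mate [0.42748362 0.20899693 0.078     ]
handle end [0.40510221 0.09186336 0.06      ]
jar [0.41973133 0.00787909 0.20006686] [0.62373568 0.4656739  1.288991  ] 750
```

```bash
cat >> h.py <<'E'
PV=np.array([.5915,.0625]); YAW=np.radians(4.4)
def R(a): # tool down, tool y horizontally along world angle a(rad)
    y=np.array([np.cos(a),np.sin(a),0]); z=np.array([0,0,-1.]); return np.stack([np.cross(y,z),y,z],1)
def C(x,y): # crate frame->world xy
    c,s=np.cos(YAW),np.sin(YAW); return PV+[c*x-s*y,s*x+c*y]
E
python3 - <<'E'
from h import *
print(robot.read_tcp_rot())
np.set_printoptions(precision=1,suppress=True)
for s in(0,np.pi):print(robot.ik([*C(.07,0),.25],R(YAW+np.pi/2+s)))
for th in np.radians(range(205,366,20)):
    c=PV+.06*np.array([np.cos(th),np.sin(th)])+.02*np.array([np.sin(th),-np.cos(th)])
    print(np.degrees(th),[robot.ik([*c,.12],R(th+s)) for s in(0,np.pi)])
W=np.load('pics/Wtop.npy'); Q=W[180:230,140:205].reshape(-1,3); m=(Q[:,2]>.2)&(Q[:,2]<.25); print(np.median(Q[m],0),Q[m].min(0),Q[m].max(0))
E
```

```text
[[ 9.19529961e-01 -3.93019640e-01 -4.61469717e-04]
 [-3.93019885e-01 -9.19528835e-01 -1.44625467e-03]
 [ 1.44071780e-04  1.51124128e-03 -9.99998848e-01]]
[  22.6   18.9    1.3    0.   -72.4 -108.2]
[ 22.6  18.9   1.3   0.  -72.4  71.8]
205.0 [array([ 27.1,  12.7, -25.7,   0. , -51.6,  -2.1]), None]
225.0 [array([ 24.6,  13.1, -25.1,   0. , -51.8,  20.4]), array([  24.6,   13.1,  -25.1,    0. ,  -51.8, -159.6])]
245.00000000000003 [array([ 22.2,  14.2, -23.6,   0. , -52.2,  42.8]), array([  22.2,   14.2,  -23.6,    0. ,  -52.2, -137.2])]
265.0 [array([ 20.2,  15.7, -21.4,   0. , -52.9,  64.8]), array([  20.2,   15.7,  -21.4,    0. ,  -52.9, -115.2])]
285.0 [array([ 19. ,  17.6, -18.7,   0. , -53.7,  86. ]), array([ 19. ,  17.6, -18.7,   0. , -53.7, -94. ])]
305.0 [array([ 18.5,  19.4, -15.9,   0. , -54.7, 106.5]), array([ 18.5,  19.4, -15.9,   0. , -54.7, -73.5])]
325.0 [array([ 18.8,  21.1, -13.3,   0. , -55.6, 126.2]), array([ 18.8,  21.1, -13.3,   0. , -55.6, -53.8])]
345.0 [array([ 19.8,  22.4, -11.2,   0. , -56.4, 145.2]), array([ 19.8,  22.4, -11.2,   0. , -56.4, -34.8])]
365.0 [array([ 21.2,  23.3,  -9.8,   0. , -56.9, 163.8]), array([ 21.2,  23.3,  -9.8,   0. , -56.9, -16.2])]
[0.6 0.4 0.2] [0.5 0.4 0.2] [0.6 0.5 0.2]
```

```bash
python3 - <<'E'
from h import *
robot.move_gripper(0.0)
p=robot.read_position(); robot.servo_line([p[0],p[1],.40],speed=.25)
O=R(YAW+np.pi/2)
robot.goto([*C(.065,0),.40],O)
robot.servo_line([*C(.065,0),.215],speed=.2)
print(robot.read_t(),robot.read_force(),robot.read_grip_width(),robot.read_position())
grab('side','side1');grab('top','top1')
E
```

```text
5.85 [ 0.76378988  0.13059432 -0.24039821] 0.0009753072764627064 [0.6570424  0.06773728 0.21636202]
```

View pics/side1.png

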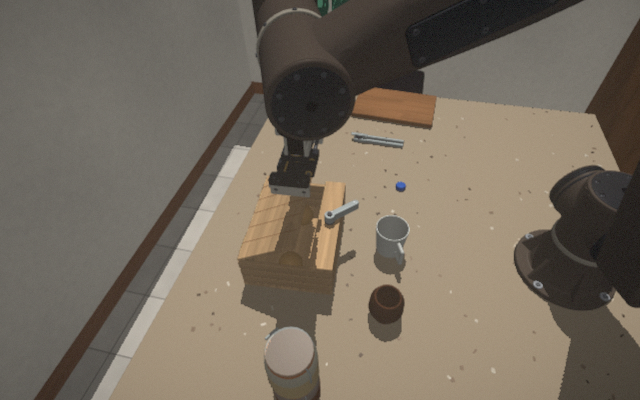

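The shut fingers hang over the lid near (290,190) and the latch hasn't moved, with its tip at (357,204). Next I push the lid down.

```bash
python3 - <<'E'
from h import *
x,y=C(.065,0)
for z in [.19,.17,.15,.135,.125,.118,.114,.112,.110,.108,.106,.104]:
    robot.servo_line([x,y,z],speed=.06 if z>.12 else .03); f=robot.read_force(); print(z,robot.read_position()[2].round(4),f.round(1))
    if f[2]>22 or np.linalg.norm(f)>35: break
print(robot.read_t())
E
```

```text
0.19 0.1896 [-0.9 -0.8 -0.6]
0.17 0.1695 [-0.3 -0.4 -0.2]
0.15 0.1493 [-0.4  0.1 -0.8]
0.135 0.1343 [ 0.   0.6 -0.1]
0.125 0.1243 [ 0.2 -0.1  0.3]
0.118 0.1177 [0.5 0.6 0.7]
0.114 0.1137 [ 0.2 -0.4  0.2]
0.112 0.1118 [-0.2 -0.1  0.4]
0.11 0.1103 [-1.7 -0.6  3.9]
0.108 0.1102 [-7.7  1.1 16.9]
0.106 0.1101 [-13.6   1.1  28.1]
9.8667
```

```bash
python3 - <<'E'
from h import *
x,y=C(.065,0)
robot.servo_line([x,y,.20],speed=.1)
robot.servo_line([.50,.19,.30],speed=.25)
print(robot.read_force(),robot.read_t())
grab('side','side2');p,d=grab('top','top2')
W=world('top',d)
for v in range(142,206,8): print(v,[tuple((W[v,u]*1000).astype(int).tolist()) for u in (255,275,300,320,335)])
E
```

```text
[-0.47102861 -1.01135802 -0.04426922] 12.0
142 [(779, 186, 105), (777, 124, 109), (775, 48, 111), (773, -12, 114), (774, -58, 108)]
150 [(753, 186, 109), (751, 124, 110), (751, 48, 108), (749, -12, 111), (749, -58, 108)]
158 [(727, 185, 110), (725, 124, 114), (725, 48, 111), (724, -11, 109), (723, -57, 111)]
166 [(702, 185, 112), (701, 124, 113), (700, 49, 109), (699, -11, 111), (699, -57, 108)]
174 [(677, 185, 110), (678, 125, 104), (675, 49, 111), (675, -11, 107), (673, -56, 110)]
182 [(653, 185, 111), (652, 125, 110), (651, 49, 108), (650, -10, 110), (648, -55, 113)]
190 [(629, 185, 108), (627, 125, 111), (644, 53, 5), (625, -10, 109), (624, -55, 112)]
198 [(604, 185, 108), (603, 125, 108), (602, 50, 109), (600, -9, 114), (599, -54, 113)]
```

View pics/side2.png

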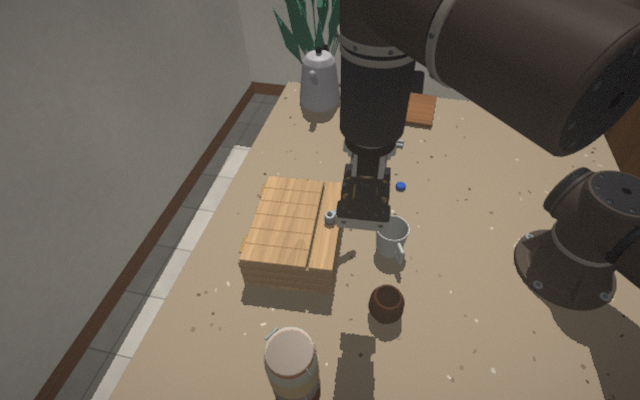

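View pics/top2.png

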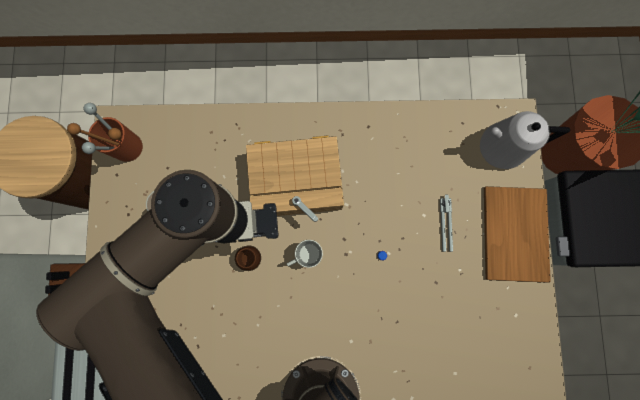

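The lid is flat: the depth over it reads about 0.110 m, level with the rail. I refine the crate yaw from the flat top before sweeping the latch.

```bash
python3 - <<'E'
from h import *
z=np.load('pics/top2.npz'); W=world('top',z['d'])
m=((W[...,2]>.095)&(W[...,2]<.125)).astype(np.uint8); m[:125]=0;m[225:]=0;m[:,:235]=0;m[:,355:]=0
m=cv2.morphologyEx(m,cv2.MORPH_OPEN,np.ones((3,3)))
c=max(cv2.findContours(m,0,1)[0],key=cv2.contourArea)[:,0]
P=np.array([ray('top',u,v,.11)[:2] for u,v in c]).astype(np.float32)
r=cv2.minAreaRect(P); print(r)
ctr=np.array(r[0])
for yaw in (4,4.4,5): a=np.radians(yaw); print(yaw, ctr-.085*np.array([np.cos(a),np.sin(a)]))
e=np.array([ray('top',*p,.135)[:2] for p in((295.5,201),(316,219.5))]);print(e)
E
```

```text
((0.7071501612663269, 0.07021399587392807), (0.16138042509555817, 0.27943551540374756), 4.536928176879883)
4 [0.62235722 0.0642847 ]
4.4 [0.62240068 0.06369288]
5 [0.62247361 0.06280576]
[[0.58974613 0.06277432]
 [0.53425657 0.0036206 ]]
```

```bash
sed -i 's/^PV=.*/PV=np.array([.592,.062]); YAW=np.radians(4.5)/' h.py; cat >> h.py <<'E'
def F(deg,off=.0175,r=.06):
    th=np.radians(deg); return PV+r*np.array([np.cos(th),np.sin(th)])+off*np.array([np.sin(th),-np.cos(th)])
def RO(deg): return R(np.radians(deg)+np.pi)
E
python3 - <<'E'
from h import *
robot.goto([*F(216,.03),.20],RO(216))
robot.servo_line([*F(216,.03),.121],speed=.12)
print(robot.read_t(),robot.read_force().round(1),robot.read_position())
for d in list(range(220,350,12))+[352]:
    robot.servo_line([*F(d),.121],ori=RO(d),speed=.07); f=robot.read_force(); print(d,f.round(1))
    if np.linalg.norm(f)>12: break
print(robot.read_t())
grab('side','side3');grab('top','top3')
E
```

```text
13.6583 [ 0.2 -0.5  0.4] [0.52644137 0.05151851 0.12176593]
220 [-0.6 -0.2 -0.2]
232 [ 0.2 -0.3  0.2]
244 [-0.1 -0.3  0.9]
256 [ 0.1 -0.1 -0.7]
268 [ 0.1 -0.1 -0.3]
280 [ 0.1 -0.   0.4]
292 [-0.1  0.3 -0.2]
304 [-0.2 -0.7  0.2]
316 [-0.3 -0.3  0.8]
328 [ 0.4 -0.6  0.2]
340 [ 0.3 -0.6 -0.9]
352 [ 0.9 -0.3 -0.2]
17.9917
```

View pics/side3.png

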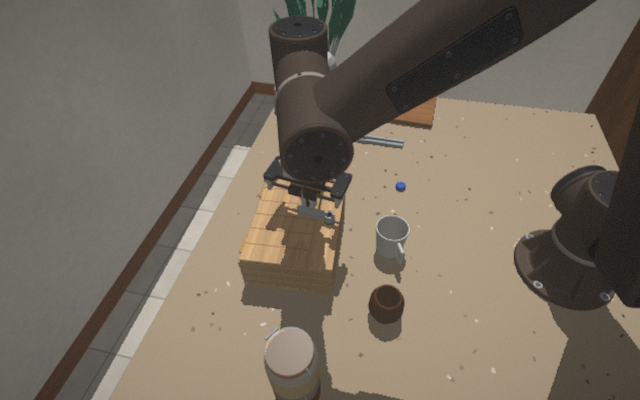

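View pics/top3.png

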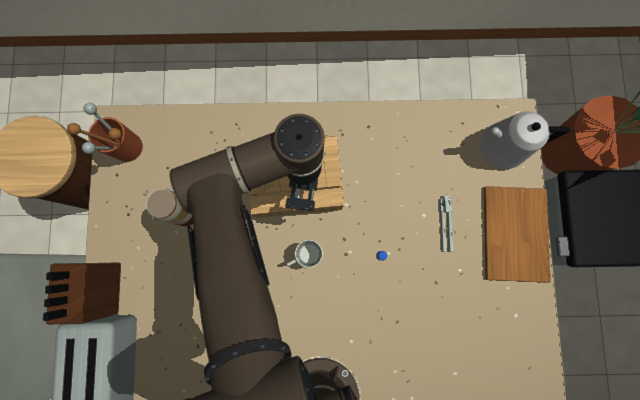

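```bash
python3 - <<'E'
from h import *
for d in [358,363.5]:
    robot.servo_line([*F(d),.121],ori=RO(d),speed=.04); print(d,robot.read_force().round(1),robot.read_position(),F(d))
robot.servo_line([*F(363.5,.035),.121],speed=.08)
robot.servo_line([*F(363.5,.035),.20],speed=.15)
robot.servo_line([.50,-.10,.30],speed=.25)
print(robot.read_t())
p,d=grab('side','side4');q,_=grab('top','top4')
cv2.imwrite('pics/s4c.png',cv2.resize(p[170:300,230:360,::-1],None,fx=4.5,fy=4.5,interpolation=2)); cv2.imwrite('pics/t4c.png',cv2.resize(q[130:220,240:350,::-1],None,fx=6,fy=6,interpolation=2))
E
```

```text
358 [-0.1 -0.2 -0.5] [0.65123352 0.04228042 0.12105159] [0.65135271 0.04241669]
363.5 [ 0.3 -0.7  0.5] [0.65289441 0.04808488 0.12102167] [0.65295644 0.04819555]
20.8
```

View pics/s4c.png

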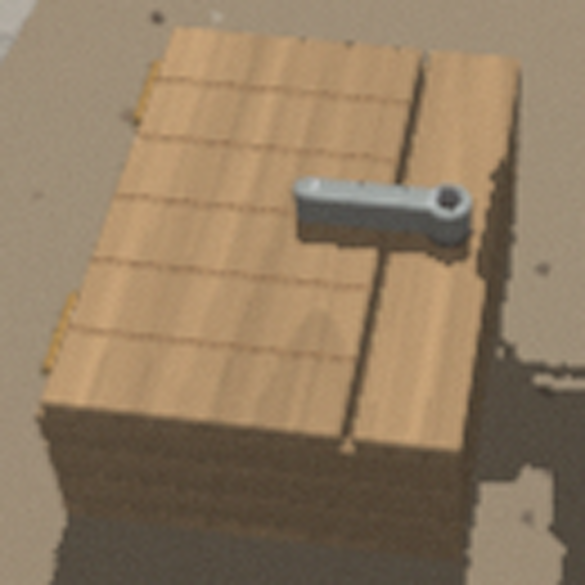

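View pics/t4c.png

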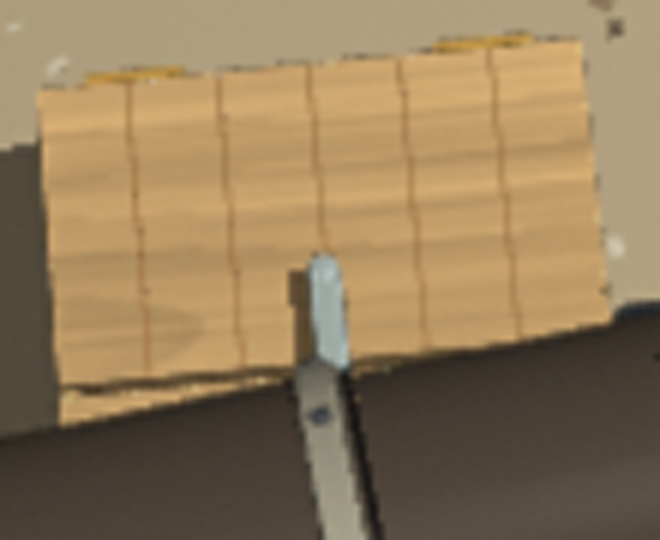

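The side crop shows the latch lying across the shut lid, pivot (450,200) and tip (297,188). In the top crop it is nearly parallel to the grooves, but the arm hides the pivot. I clear the arm and measure.

```bash
python3 - <<'E'
from h import *
robot.servo_line([.42,-.25,.30],speed=.3)
q,_=grab('top','top5'); p,_=grab('side','side5')
cv2.imwrite('pics/t5c.png',cv2.resize(q[130:220,240:350,::-1],None,fx=6,fy=6,interpolation=2))
s=lambda x,y,z:ray('side',230+x/4.5,170+y/4.5,z)[:2]
def ang(a,b): d=b-a; return np.degrees(np.arctan2(d[1],d[0]))
print('side pivot-tip',s(450,200,.135),s(297,188,.135),ang(s(450,200,.135),s(297,188,.135)))
for g in [((410,102),(165,77)),((395,160),(150,136)),((285,209),(120,195)),((365,287),(95,260)),((352,357),(75,328))]: print('groove',ang(s(*g[0],.11),s(*g[1],.11)))
print(robot.read_t())
E
```

```text
side pivot-tip [0.59081073 0.06514204] [0.67333864 0.07429985] 6.331991508597336
groove 4.104364011329374
groove 4.712324278666363
groove 5.9436470144968645
groove 5.142109087697017
groove 5.111650417135325
21.7167
```

View pics/t5c.png

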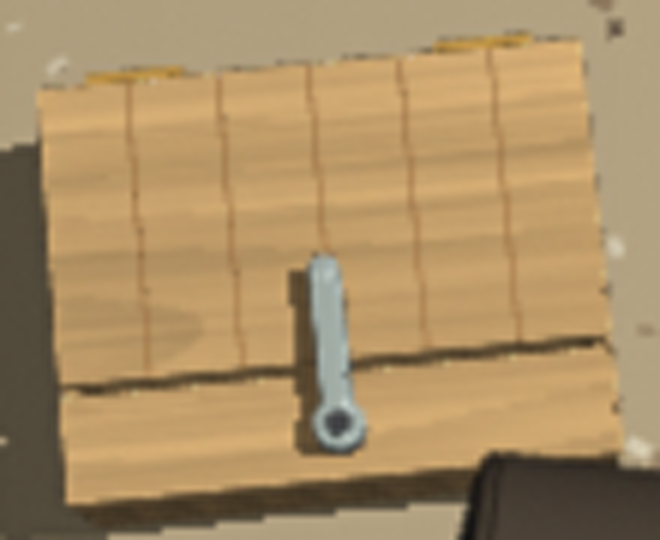

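View pics/side5.png

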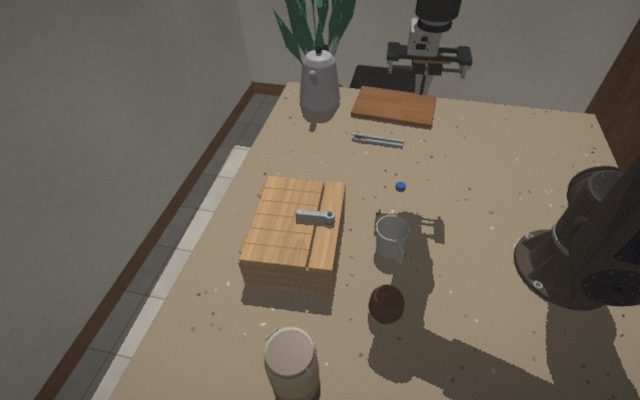

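```bash
python3 - <<'E'
from h import *
t=lambda x,y,z:ray('top',240+x/6,130+y/6,z)[:2]
def ang(a,b): d=b-a; return np.degrees(np.arctan2(d[1],d[0]))
print('top',t(339,423,.135),t(323,256,.135),ang(t(339,423,.135),t(323,256,.135)))
for g in [((148,365),(129,85)),((243,362),(219,80)),((426,345),(400,60)),((520,340),(491,50))]: print(ang(t(*g[0],.11),t(*g[1],.11)))
print('seam',ang(t(605,341,.11),t(62,389,.11))-90)
# latch mask axis, arm part
for n,r in(('top',(165,210,285,305)),('side',(200,228,290,340))):
    p=np.load('pics/%s5.npz'%n)['p'][r[0]:r[1],r[2]:r[3]].astype(int)
    m=(p[...,2]>=p[...,0]-8)&(p[...,1]>130)
    v,u=np.nonzero(m); P=np.array([ray(n,a+r[2],b+r[0],.135)[:2] for a,b in zip(u,v)])
    P=P[np.linalg.norm(P-PV,axis=1)>.018]
    d=cv2.fitLine(P.astype(np.float32),cv2.DIST_L2,0,.01,.01).ravel(); print(n,len(P),np.degrees(np.arctan(d[1]/d[0])),P.mean(0),ang(PV,P.mean(0)))
E
```

```text
top [0.5911777  0.05982689] [0.67469832 0.06686276] 4.815291824625268
3.894856279988187
4.5298165304536955
4.231245173401572
4.393401871054073
seam 4.140478059322547
top 105 4.7280135 [0.64154827 0.06536528] 3.885517293148696
side 107 5.2043753 [0.64078389 0.06977267] 9.052769908033872
```

The latch measures 4.7° in the top view and 5.2° in the side view, against a crate axis of 4.2–4.5°. It is square to the lid within about 1°, so I hand in.

```bash
python3 - <<'E'
from h import *
print(robot.read_force(),robot.read_t()); robot.job_done()
E
```

```text
[ 0.03947128 -0.35313503  0.03618996] 21.7167
the job is handed in; nothing more can be done
```

The lid is shut and the latch now points squarely across it towards the hinge. I handed the job in at 21.7 s, with the robot touching nothing.

- **Lid:** I pushed it shut with the closed fingertips until it met its stop, at about 28 N downward. Depth across the lid afterwards reads about 110 mm, level with the rail.
- **Latch:** I then pushed the arm round anticlockwise in steps, with forces near zero throughout. By line fits, the latch points at 4.7° in the top view and 5.2° in the side view. The crate's axis is 4.1–4.5° from the lid's outline, its seam and most of the groove lines, so the latch is square within about 1°.
- **Disagreements:** The two cameras differ by 3–5 mm in sideways position. A rougher point-to-point reading from the side view gave the latch 6.3° and the grooves 4.1–5.9°, so I relied on the top view for angle.
- **Bystanders:** By eye, the jars, measuring cup, mate, bottle cap and can opener are where they were in the first side picture. I did not measure them again.

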